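# Try out the new door stay on the green tool locker

### The arm

A 7-joint arm with a two-finger parallel gripper is mounted at the origin on the work surface. World frame = base frame: x ahead of the robot, y to its left, z up, the work surface at z = 0. Lengths are in m, angles in rad, forces in N, time in s.
With the tool pointing down it reaches from about 0.4 to 0.875 m from the base axis. Payload 19.3 kg.
Tool frame: the origin (TCP) lies at the very end of the fingers, on their centre line; the grasp point (between the pads) lies 19 mm behind it; z points along the fingers, y is the line along which they close (so a half turn about z gives the same grasp; the last joint's range is limited). The gripper opens to 85 mm and grips with 20 to 120 N. Pads are 22 mm wide; open, the fingers measure 114 mm over their backs; the gripper's body (76 mm by 85 mm) begins 54 mm behind the grasp point. The pads swing forward as they close: fully open they stand 13 mm farther back than shut.
Start: joints at [-1.235, 0.521, -0.036, 1.599, 0.021, 1.021, -0.113], TCP at [0.247, 0.574, 0.231] pointing down, gripper open.
Joint ranges: [-2.91, 2.91], [-0.3, 2.13], [-1.5, 1.42], [0.17, 2.43], [-1.26, 4.41], [0.16, 1.93], [-2.52, 2.52]. Speed limits (rad/s): [1.89, 1.89, 2.39, 2.39, 3.01, 3.01, 3.01].

### API

Orientations are given as a 3x3 rotation matrix whose columns are the frame's x, y, z axes.
In Python, from cell import arm, gripper_to, grab_frame gives the robot as it stands. Calls block until the motion is done:
- arm.goto(position, orientation): joint-space move of the TCP to a pose.
- arm.line_to(position, vel=0.15, frame=None, guard=None): straight line of the TCP; frame=None keeps the orientation; vel is the mean speed in m/s. With guard (N) it stops when the force on the tool has changed by that much, and returns True; else False.
- arm.set_joints(angles): joint-space move.
- gripper_to(opening, newtons=None): opening from 0.0 (shut) to 1.0 (fully open); newtons is the grip in N (None keeps the last); returns when the fingers have stopped.
- arm.sleep(seconds).
- arm.solve_ik(position, orientation): joint angles nearest the present ones, or None.
- grab_frame(name): name is "scene" or "top" or "wrist"; returns a dict with "color" (480x640x3 uint8, blue, green, red), "fx", "fy", "cx", "cy" (pixels), "xyz" and "attitude" of the camera in the world. Camera axes: x right, y down, z forward; pixel columns grow to the right and rows downward; lengths in m; the calibration is good to about 2 mm. The wrist camera is an equidistant fisheye: a pixel r from the principal point sees the ray r / f radians off the axis. A picture is of the moment at which its call begins. There is no depth.
A pose or a line that the arm cannot do raises arm.Unreachable and nothing moves.
- arm.finish_job(): hands the job in; it is judged then, once.
Readings, each from a call of its own:
- arm.get_clock(): time.
- arm.get_joint_pos(): joint angles.
- arm.get_qvel(): joint speeds.
- arm.get_joint_torque(): joint torques, N m.
- arm.get_ee_pos(): TCP position.
- arm.get_tcp_rot(): TCP orientation.
- arm.get_contact_force(): force on the tool from outside, world axes, zero at the start.
- arm.get_moment(): the same for the moment, N m.
- arm.get_opening(): opening from 0.0 (shut) to 1.0 (fully open).
- arm.get_grip_force(): force on a finger pad.
Only numpy, scipy, OpenCV 4.12 (cv2) and the standard library are available. Lean on these libraries where they do the work, as an engineer would, in place of code of your own. Each camera call takes 0.05 s, during which the arm holds its last target. There are 200 camera calls.

### The job

A new stay has been fitted to the green-doored tool locker on the potting bench and needs trying out. Lift the green door by its bar handle until the stay locks, let go so that the door stands open by itself for a moment, then press the orange release on top of the grey box beside that door and let the door sink shut gently on its damper. Leave the door of the blue locker shut.

Things in the scene. Friction and masses are not known exactly. Their poses are not given: they have to be found in the camera images.
- green_locker: Fixed cedar locker with the green lift-up door, the left or right of two that differ only in colour: 200 mm wide, 180 deep, 180 high. Origin: centre of the cedar carcass's underside, on the bench; x from its front (robot side) to its back, y to its left as the robot sees it, z up. The door's hinge line runs along y through (50, 0, 175) mm. A grey stay box, 195 mm high, covers y -102 to -192 mm.
- green_handle (a point): Middle of the green door's handle, a level round steel bar 12 mm thick along the locker's y, 98 mm clear between two arms, 55 mm beyond the front edge of the 12 mm thick flap and 25 mm above its plane (one finger fits in the gap, from above). Door shut: at (-132, 0, 78) mm in the locker's frame. At door angle t: x = 50 - 206.5 cos(t - 0.49), z = 175 + 206.5 sin(t - 0.49) mm.
- green_door (a joint): Green door's angle, rad: 0 shut (flap slopes 35 degrees down from the hinge to the robot), grows as it is lifted, hard stop at 1.08. Raised past 0.97 its stay snaps in and, let go, it stands at about 0.95; let go lower it sinks shut. Lifting takes 2 N plus 15 N per m/s; the bar turns and may slip some mm down between the fingers. Unlocked, it sinks shut in about 2 s.
- green_cap (a point): Centre of the top of the orange release cap, 28 mm across, on the grey stay box at the right flank of the green locker, at (-30, -165, 210) mm in the locker's frame. It stands 15 mm above the box top.
- green_release (a joint): Downward travel of that orange release cap, m: 0 up, 0.010 fully pressed (about 3 N); springs back. Pressed 8 mm or more for about a second while the door stands on its stay, it unlocks the door.
- blue_door (a joint): Angle of the lift-up door of the other locker, the blue one, rad: 0 shut. It must stay shut.

How it is judged:
On the way, in this order (a step that is already met when the one before it is completed fails the run):
1. the green door stands raised on its locked stay, let go by the robot (value of joint green_door above 0.9 rad and contact force between each of the fingers, the arm and green_locker below 0.1 N), for 0.3 s.
2. the green locker's release is pressed (value of joint green_release above 0.005 m), for 0.05 s.
At the end, for the whole second after the job is handed in: The green door is shut again (within 0.05 rad) and at rest, its release has sprung back up (within 3 mm), and the blue door is shut (within 0.05 rad) (value of joint each of green_door, blue_door below 0.05 rad and velocity of joint green_door between -0.05 and 0.05 rad/s and value of joint green_release below 0.003 m); the robot touches nothing.
It fails at once if the green door is slammed (closing faster than 2 rad/s) (velocity of joint green_door below -2 rad/s).
It fails at once if the blue door is lifted (more than 0.15 rad) (value of joint blue_door above 0.15 rad).
It also fails if it takes over 51 s, if anything falls off the work surface, if the arm or the gripper's body presses on something with over 40 N, if the wrist force passes 120 N, or if a joint passes its speed limit or range.

## Working session

There is one attempt and no reset: what is moved stays moved. The work goes in short steps, each a Python script; the robot and the scene stay as the last script left them, time stands still between calls to the robot, and variables do not carry over. Pictures are saved under pics/ and viewed, at most 10 in all, crops included, and the job is handed in when it is done.

```bash
mkdir -p pics
python3 - <<'E'
from cell import arm, gripper_to, grab_frame
import cv2, json, numpy as np
for n in ("scene","top"):
    f=grab_frame(n); cv2.imwrite(f"pics/{n}0.png",f["color"])
    d={k:np.asarray(v).tolist() for k,v in f.items() if k!="color"}
    json.dump(d,open(n+".json","w")); print(n,d)
print(arm.get_clock())
E
```

```text
scene {'fx': 608.9303358068165, 'fy': 608.9303358068165, 'cx': 330.1474624005239, 'cy': 243.289604343785, 'xyz': [1.152409092514081, -0.19049516310573752, 1.14260377504673], 'attitude': [[0.2598264301545398, 0.8216961483731124, -0.5072530590759802], [0.9655873750633027, -0.22730811081005414, 0.12638055181999008], [-0.011456321901427516, -0.522634157426355, -0.8524800819841685]]}
top {'fx': 611.4236314065125, 'fy': 611.4236314065125, 'cx': 313.3926170280962, 'cy': 241.17942606354913, 'xyz': [0.41189101356427205, -0.043379786804436875, 1.0722141447659057], 'attitude': [[-0.01617091841710674, -0.9843540442778629, 0.17545830533594603], [-0.9997705704134517, 0.018383662841092562, 0.010993064891381906], [-0.01404663421280628, -0.1752402820539839, -0.9844254850484783]]}
0.1
```

View pics/scene0.png

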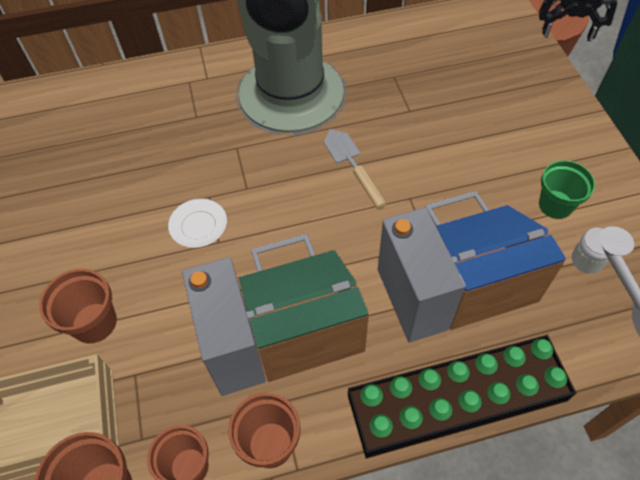

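View pics/top0.png

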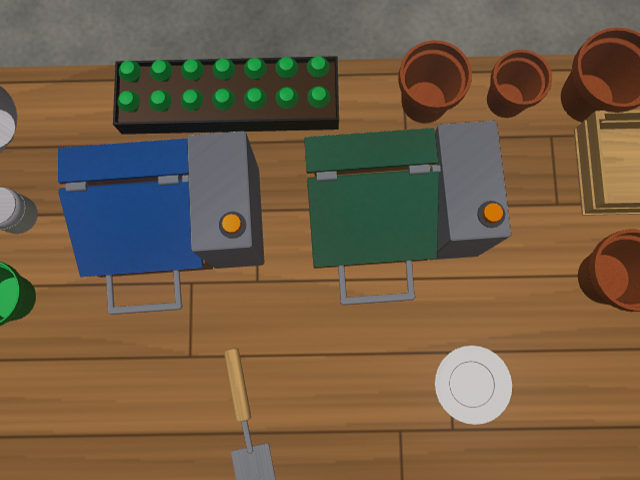

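The scene view shows the green locker at about (280,310) px, with its orange cap at (200,281) and its handle at (282,247). In the top view the cap is at (493,213) and the bar runs from (344,300) to (411,296). Next I'll enlarge both.

Run:
```python
import cv2
a=cv2.imread("pics/top0.png")[110:310,295:525]; b=cv2.imread("pics/scene0.png")[225:400,175:375]
cv2.imwrite("pics/topc.png",cv2.resize(a,None,fx=3,fy=3,interpolation=cv2.INTER_CUBIC))
cv2.imwrite("pics/scenec.png",cv2.resize(b,None,fx=3,fy=3,interpolation=cv2.INTER_CUBIC))
```

```text
(no output)
```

View pics/topc.png

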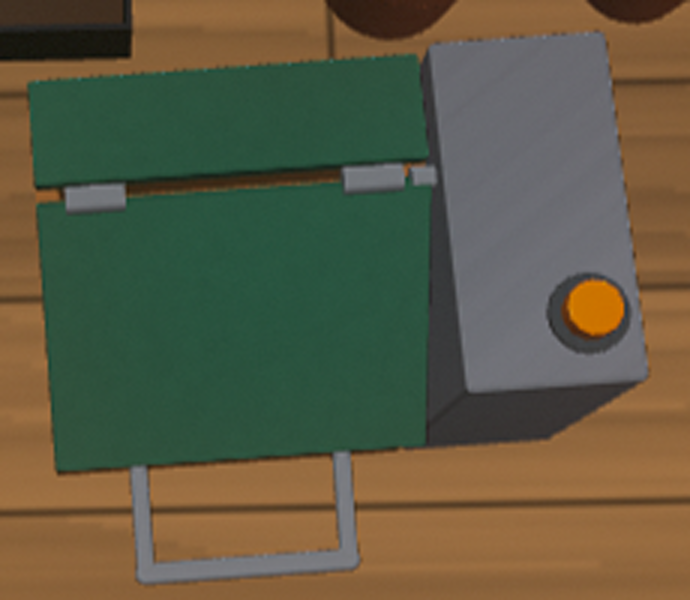

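View pics/scenec.png

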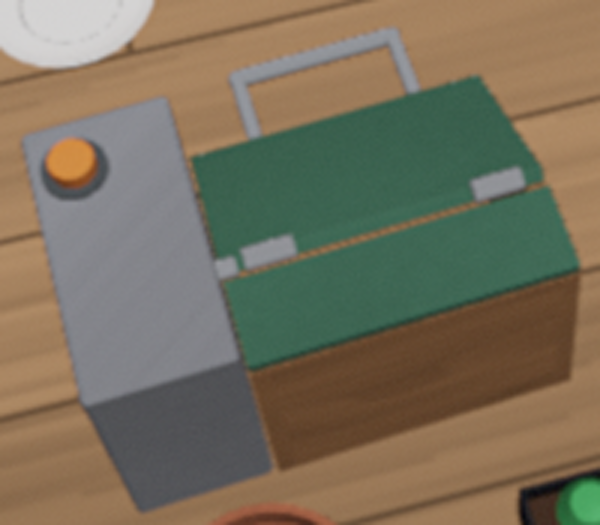

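The crops show the following (crop pixels, scale 3):

| Feature | Top crop | Scene crop |
|---|---|---|
| Cap centre | (596,306) | (71,160) |
| Bar ends | (141,576), (354,562) | (237,77), (393,37) |
| Box-top corners | (467,391), (648,375), (605,33), (430,45) | (165,98), (22,140), (88,405), (240,360) |

I'll fit the locker pose to these.

```bash
cat > fit.py <<'E'
import json, numpy as np
from scipy.optimize import least_squares
cams={n:json.load(open(n+".json")) for n in ("scene","top")}
off={"top":(295,110),"scene":(175,225)}
def proj(n,P):
    c=cams[n]; q=(P-np.array(c["xyz"]))@np.array(c["attitude"])
    return np.array([c["fx"],c["fy"]])*q[:,:2]/q[:,2:]+[c["cx"],c["cy"]]
# cap, bar left end, bar right end, box FL, FR, BR, BL
px={"top":[(596,306),(141,576),(354,562),(467,391),(648,375),(605,33),(430,45)],
"scene":[(71,160),(393,37),(237,77),(165,98),(22,140),(88,405),(240,360)]}
px={n:np.array(off[n])+(np.array(v)+.5)/3-.5 for n,v in px.items()}
def world(p):
    x,y,a,xf,xb,h=p
    L=np.array([(-.03,-.165,.21),(-.132,h,.078),(-.132,-h,.078),(xf,-.102,.195),(xf,-.192,.195),(xb,-.192,.195),(xb,-.102,.195)])
    R=np.array([[np.cos(a),-np.sin(a),0],[np.sin(a),np.cos(a),0],[0,0,1]])
    return L@R.T+[x,y,0]
def res(p): return np.concatenate([(proj(n,world(p))-px[n]).ravel() for n in px])
r=least_squares(res,[.6,-.1,0,-.09,.09,.055],loss="soft_l1")
print(r.x.round(4)); print(res(r.x).reshape(-1,7,2).round(1).tolist())
W=world(r.x); print("cap",W[0],"bar",W[1:3].mean(0))
E
python3 fit.py
```

```text
[ 0.6239 -0.1262  0.0567 -0.0622  0.1136  0.0568]
[[[-0.5, 0.4], [0.3, -0.2], [-0.9, -0.7], [-0.8, -0.9], [0.7, -0.2], [-0.2, -0.7], [-1.5, -0.2]], [[-0.6, -0.6], [0.0, -0.8], [-1.3, 1.1], [0.4, -0.7], [-1.2, -0.7], [-2.6, -0.0], [-0.1, -1.4]]]
cap [ 0.6033468  -0.29264727  0.21      ] bar [ 0.49216135 -0.13369194  0.078     ]
```

The fit is consistent to about 1–2 px, so I'll act on it. The plan is to go up, over and down onto the bar, then grip with one finger in the gap.

```bash
cat > h.py <<'E'
from cell import arm, gripper_to, grab_frame
import numpy as np, cv2
O=np.array([.6239,-.1262,0]); a=.0567
Rz=np.array([[np.cos(a),-np.sin(a),0],[np.sin(a),np.cos(a),0],[0,0,1]])
def loc(x,y,z): return O+Rz@np.array([x,y,z])
def bar(t): return loc(.05-.2065*np.cos(t-.49),0,.175+.2065*np.sin(t-.49))
D=np.array([0,0,.022])      # TCP below the bar
CAP=loc(-.03,-.165,.21)
def tool(s): # tool down, closing line along locker x
    y=s*Rz[:,0]; z=np.array([0,0,-1.]); return np.column_stack([np.cross(y,z),y,z])
def snap(n,name): cv2.imwrite(f"pics/{name}.png",grab_frame(n)["color"])
def stat(m=""): print(m,"t",round(arm.get_clock(),2),"tcp",np.round(arm.get_ee_pos(),4),"F",np.round(arm.get_contact_force(),1),"open",round(arm.get_opening(),3))
E
python3 - <<'E'
from h import *
p=np.array(arm.get_ee_pos()); print(np.round(arm.get_tcp_rot(),2).tolist())
for s in (1,-1):
    for q in (bar(0)-D,bar(.5)-D,bar(1.06)-D,bar(0)+[0,0,.3],CAP,CAP+[0,0,.15]):
        j=arm.solve_ik(q,tool(s)); print(s,None if j is None else np.round(j,2))
E
```

```text
[[-0.92, 0.39, -0.0], [0.39, 0.92, -0.0], [-0.0, -0.0, -1.0]]
1 [-0.03  0.63  0.24  2.04 -0.29  0.5   0.48]
1 [-0.25  0.47  0.54  2.05 -0.37  0.71  0.58]
1 [-0.37  0.38  0.69  1.87 -0.28  1.    0.49]
1 [-0.45  0.25  0.75  1.72 -0.18  1.25  0.4 ]
1 [-0.14  0.8   0.89  1.52 -0.66  1.14  0.94]
1 [-0.16  0.7   1.01  1.32 -0.58  1.43  0.87]
-1 [-0.5   0.93  1.01  2.06 -1.13  0.85 -1.89]
-1 [-0.62  0.81  1.23  2.06 -0.95  1.   -1.97]
-1 [-0.66  0.62  1.24  1.88 -0.65  1.13 -2.27]
-1 [-0.73  0.42  1.24  1.72 -0.41  1.3  -2.48]
-1 [-0.24  0.98  1.22  1.53 -0.94  1.31 -2.  ]
-1 [-0.22  0.8   1.23  1.32 -0.74  1.51 -2.15]
```

```bash
python3 - <<'E'
from h import *
p=np.array(arm.get_ee_pos())
arm.line_to(p+[0,0,.17],vel=.25); stat("up")
arm.goto(bar(0)+[0,0,.3],tool(1)); gripper_to(.55,60); stat("over")
print(arm.line_to(bar(0)+[0,0,.06],vel=.2,guard=15)); 
print(arm.line_to(bar(0)-D,vel=.08,guard=10)); stat("down")
snap("scene","grasp"); snap("top","grasptop")
E
python3 - <<'E'
import cv2,numpy as np
a=cv2.imread("pics/grasp.png")[150:400,130:400]; b=cv2.imread("pics/grasptop.png")[130:380,270:540]
cv2.imwrite("pics/g2.png",cv2.resize(np.hstack([a,b]),(800,370),interpolation=cv2.INTER_CUBIC))
E
```

```text
up t 0.93 tcp [0.2465 0.5736 0.3996] F [-0.7  0.5 -0.8] open 1.002
over t 4.04 tcp [ 0.4919 -0.1337  0.3778] F [-1.  0.  1.] open 0.549
False
False
down t 6.57 tcp [ 0.4922 -0.1337  0.0562] F [-0.2  0.5  0.1] open 0.548
```

View pics/g2.png

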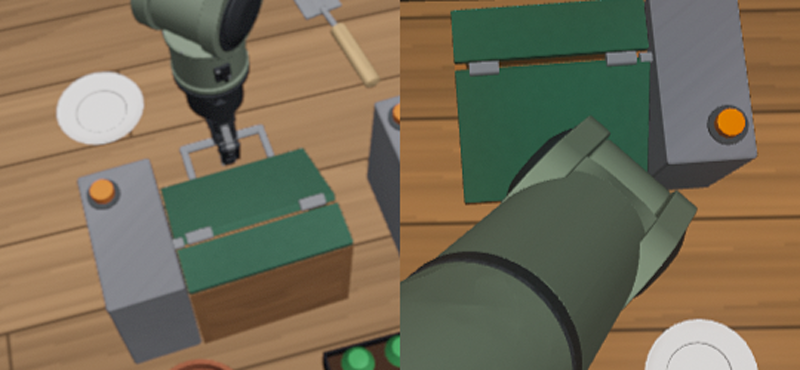

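The left half (scene) shows the finger inside the handle gap at about (230,150), mid-bar, with the door shut. Next I'll grip and lift.

```bash
python3 - <<'E'
from h import *
gripper_to(0,60); stat("grip"); print(arm.get_grip_force())
for t in (.18,.36,.54,.72,.88,1.0,1.05):
    g=arm.line_to(bar(t)-D,vel=.12 if t<.95 else .06,guard=30); stat(f"{t} {g}")
    if g: break
print(arm.get_grip_force()); snap("scene","lift")
E
python3 - <<'E'
import cv2
a=cv2.imread("pics/lift.png")[100:400,100:440]
cv2.imwrite("pics/lift2.png",cv2.resize(a,None,fx=1.8,fy=1.8,interpolation=cv2.INTER_CUBIC))
E
```

```text
grip t 7.09 tcp [ 0.4915 -0.1337  0.056 ] F [-4.   0.8  8.3] open 0.117
58.409069180488586
0.18 False t 7.55 tcp [ 0.4773 -0.1344  0.0899] F [-1.7 -0.1 -4. ] open 0.116
0.36 False t 8.01 tcp [ 0.4692 -0.1349  0.1263] F [-2.5 -0.3 -3. ] open 0.119
0.54 False t 8.47 tcp [ 0.4674 -0.135   0.1635] F [-6.3  0.1 -2.3] open 0.119
0.72 False t 8.93 tcp [ 0.4718 -0.1348  0.2001] F [-11.2   0.7  -0.3] open 0.12
0.88 False t 9.35 tcp [ 0.4808 -0.1343  0.2314] F [-18.8   1.1   4.9] open 0.112
1.0 False t 9.92 tcp [ 0.4904 -0.1338  0.2533] F [-26.8   3.1  10.1] open 0.113
1.05 False t 10.24 tcp [ 0.4953 -0.1335  0.2623] F [-31.9   2.6  15.2] open 0.118
59.49431777000427
```

View pics/lift2.png

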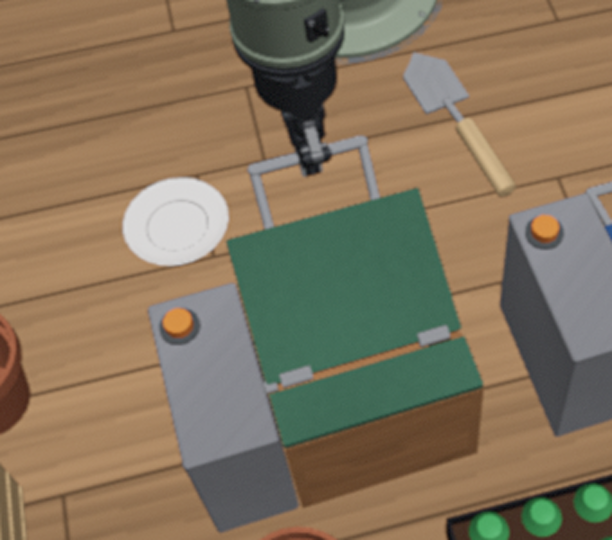

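The picture shows the door raised. The bar ends are at about (256,170) and (362,143) in the crop, and the fingers are still on the bar. The force is radial, so the bar may have slipped. I'll work out the door angle from these pixels.

Run:
```python
from fit import proj,Rz if False else proj
import numpy as np
O=np.array([.6239,-.1262,0]); a=.0567
R=np.array([[np.cos(a),-np.sin(a),0],[np.sin(a),np.cos(a),0],[0,0,1]])
print((np.array([(256,170),(362,143)])+.5)/1.8-.5+100)
for t in (.8,.85,.9,.95,1.,1.05):
    L=np.array([[.05-.2065*np.cos(t-.49),s*.0568,.175+.2065*np.sin(t-.49)] for s in(-1,1)])
    print(t,proj("scene",L@R.T+O).round(1).tolist())
```

```text
File "<stdin>", line 1
    from fit import proj,Rz if False else proj
                            ^^
SyntaxError: invalid syntax
```

Run:
```python
from fit import proj
import numpy as np
O=np.array([.6239,-.1262,0]); a=.0567
R=np.array([[np.cos(a),-np.sin(a),0],[np.sin(a),np.cos(a),0],[0,0,1]])
print((np.array([(256,170),(362,143)])+.5)/1.8-.5+100)
for t in (.8,.85,.9,.95,1.,1.05):
    L=np.array([[.05-.2065*np.cos(t-.49),s*.0568,.175+.2065*np.sin(t-.49)] for s in(-1,1)])
    print(t,proj("scene",L@R.T+O).round(1).tolist())
```

```text
[ 0.6239 -0.1262  0.0567 -0.0622  0.1136  0.0568]
[[[-0.5, 0.4], [0.3, -0.2], [-0.9, -0.7], [-0.8, -0.9], [0.7, -0.2], [-0.2, -0.7], [-1.5, -0.2]], [[-0.6, -0.6], [0.0, -0.8], [-1.3, 1.1], [0.4, -0.7], [-1.2, -0.7], [-2.6, -0.0], [-0.1, -1.4]]]
cap [ 0.6033468  -0.29264727  0.21      ] bar [ 0.49216135 -0.13369194  0.078     ]
[[242.         194.22222222]
 [300.88888889 179.22222222]]
0.8 [[239.9, 200.0], [299.4, 183.9]]
0.85 [[239.6, 198.3], [299.6, 182.1]]
0.9 [[239.3, 196.9], [300.0, 180.6]]
0.95 [[239.2, 195.7], [300.4, 179.2]]
1.0 [[239.1, 194.7], [300.9, 178.1]]
1.05 [[239.1, 194.0], [301.5, 177.3]]
```

The angle is about 0.95–1.03 rad, which is too close to the lock to be sure. I'll lift a little further under guard to make certain the stay has snapped in.

Run:
```python
from h import *
for k in range(4):
    p=np.array(arm.get_ee_pos()); 
    g=arm.line_to(p+Rz@np.array([-.001,0,.004]),vel=.03,guard=18); stat(f"{g}")
    if g: break
print(arm.get_grip_force()); snap("wrist","w1")
```

```text
True t 10.5 tcp [ 0.4961 -0.1334  0.2643] F [ 6.5 -2.8 -6.7] open 0.116
59.78100836277008
```

View pics/w1.png

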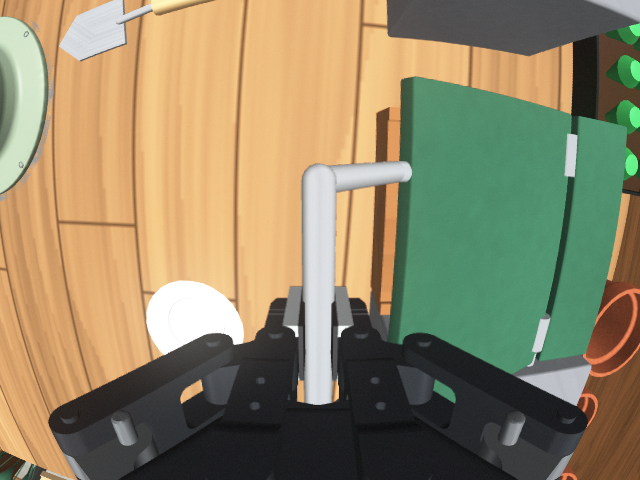

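The wrist view shows the bar still between the pads at about (318,330), with the flap well raised. The radial force vanished suddenly, so something snapped or slipped. I'll go a little further up to feel the hard stop.

Run:
```python
from h import *
for k in range(5):
    p=np.array(arm.get_ee_pos()); 
    g=arm.line_to(p+Rz@np.array([.001,0,.004]),vel=.03,guard=25); stat(f"{g}")
    if g or arm.get_contact_force()[2]<-25: break
snap("scene","lift3"); snap("wrist","w2")
import subprocess
a=cv2.imread("pics/lift3.png")[150:250,210:330]
cv2.imwrite("pics/l3.png",cv2.resize(a,None,fx=6,fy=5.9,interpolation=cv2.INTER_CUBIC))
```

```text
False t 10.88 tcp [ 0.4984 -0.1333  0.2684] F [  9.9  -0.3 -10.6] open 0.116
False t 11.19 tcp [ 0.5011 -0.1331  0.273 ] F [ 7.4  0.4 -6.2] open 0.114
True t 11.4 tcp [ 0.5018 -0.1329  0.2749] F [-2.9 -0.1  1.1] open 0.115
```

View pics/l3.png

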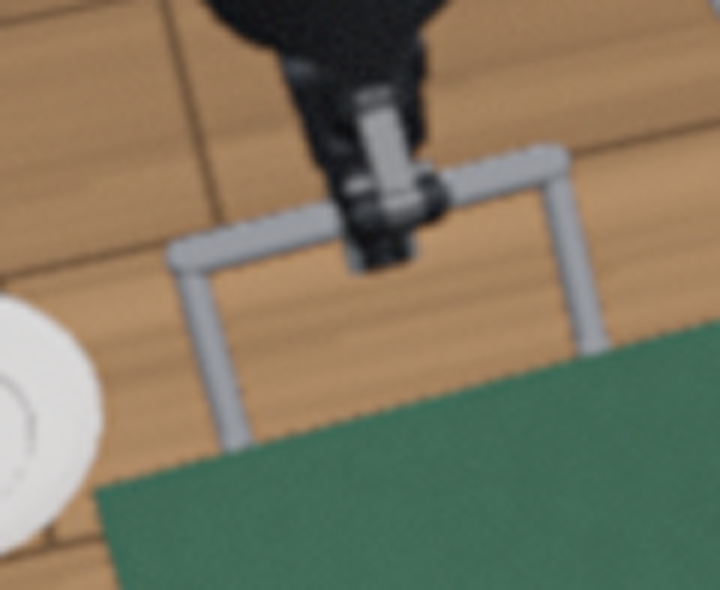

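The bar ends are at (240.4,193.0) and (302.0,176.8) in full-picture pixels. That puts the door at 1.05 rad or more, essentially at the hard stop, so the stay is locked. I'll ease it down, let go and check.

Run:
```python
from h import *
p=np.array(arm.get_ee_pos())
print(arm.line_to(p+bar(.98)-bar(1.08),vel=.05,guard=25)); stat("eased")
gripper_to(.5); stat("open")
arm.line_to(np.array(arm.get_ee_pos())+[0,0,.12],vel=.2,guard=15); stat("up")
arm.sleep(.5); snap("scene","stand")
a=cv2.imread("pics/stand.png")[100:350,130:430]
cv2.imwrite("pics/s3.png",cv2.resize(a,None,fx=2.4,fy=2.4,interpolation=cv2.INTER_CUBIC))
```

```text
False
eased t 12.06 tcp [ 0.4914 -0.1333  0.257 ] F [ 4.1  0.  -3.7] open 0.112
open t 12.47 tcp [ 0.4909 -0.1335  0.257 ] F [ 0.4 -0.3 -0.1] open 0.502
up t 13.22 tcp [ 0.4906 -0.1333  0.3761] F [ 0.4  0.3 -0.3] open 0.499
```

View pics/s3.png

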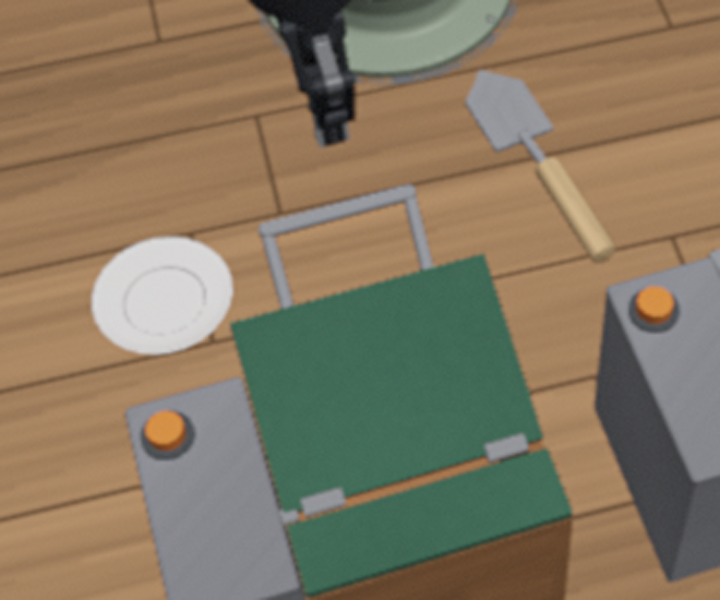

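The door stands open by itself, with bar ends at about (265,228) and (410,190) and the fingers clear above. Now I'll press the orange cap.

Run:
```python
from h import *
gripper_to(0,30)
arm.line_to(CAP+[0,0,.166],vel=.2)
arm.line_to(CAP+[0,0,.02],vel=.15,guard=10); stat("above")
print(arm.line_to(CAP-[0,0,.0095],vel=.03,guard=12)); stat("pressed")
arm.sleep(1.5); stat("held")
print(arm.line_to(CAP+[0,0,.15],vel=.15)); stat("off")
arm.sleep(3); snap("scene","end")
a=cv2.imread("pics/end.png")[100:350,130:430]
cv2.imwrite("pics/e3.png",cv2.resize(a,None,fx=2.4,fy=2.4,interpolation=cv2.INTER_CUBIC))
```

```text
above t 16.51 tcp [ 0.6036 -0.2929  0.231 ] F [-0.1 -0.5 -0.2] open 0.004
False
pressed t 17.64 tcp [ 0.6033 -0.2926  0.2007] F [-0.6  1.2  2. ] open 0.001
held t 19.14 tcp [ 0.6033 -0.2926  0.2005] F [-0.4  1.4  2.4] open -0.004
False
off t 20.36 tcp [ 0.6031 -0.2925  0.3591] F [ 0.5 -0.1  0.2] open 0.0
```

View pics/e3.png

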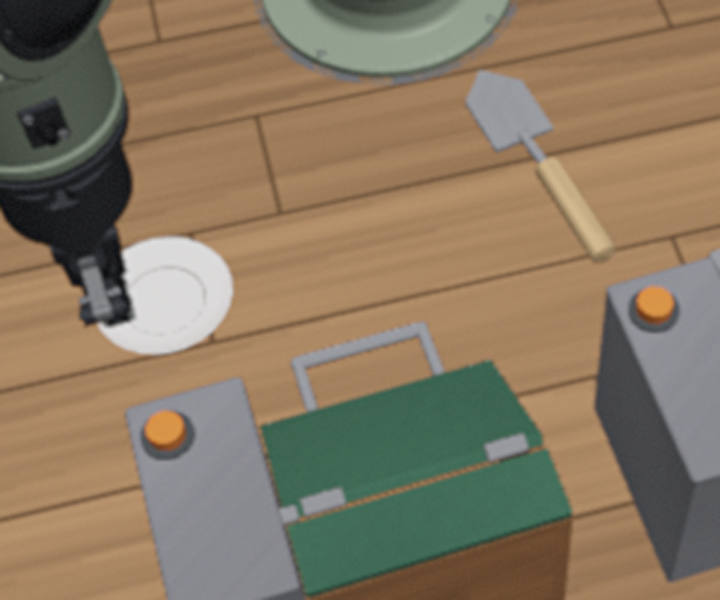

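The door is shut: the bar corner is at full-picture (253,251), against (254,251) at the start. The cap is back up at (165,430) and the arm is clear, so I'm handing in.

```bash
python3 -c "
from cell import arm
arm.sleep(1.5); print(arm.finish_job(), arm.get_clock())"
```

```text
the job is handed in; nothing more can be done
the job is handed in; nothing more can be done
```

I lifted the green door until its stay locked and let it stand by itself, then pressed the orange release and the door sank shut; the blue locker was not touched, and the job is handed in (no verdict was shown).

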